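# Make up two art kits

## Robot

A 6-joint arm with a two-finger parallel gripper is mounted at the origin on the work surface. World frame = base frame: x ahead of the robot, y to its left, z up, the work surface at z = 0. Lengths are in m, angles in degrees, forces in N, time in s.
With the tool pointing down it reaches from about 0.375 to 0.9 m from the base axis. Payload 3.1 kg.
Tool frame: the origin (TCP) lies on the centre line of the jaws, within the pads' length; the fingertips stand 19 mm ahead of it and the grasp point (between the pads) is the TCP; z points along the fingers, y is the direction in which the jaws open and shut (so a half turn about z gives the same grasp; the last joint's range is limited). The gripper opens to 87 mm and grips with 3 to 60 N. Pads are 19 mm wide; open, the fingers measure 117 mm over their backs; the gripper's body (75 mm by 190 mm) begins 51 mm behind the grasp point.
Start: joints at [-83.967, 30.224, 82.088, -0, 67.689, -10.227], TCP at [0.175, -0.6, 0.242] pointing down, gripper open.
Joint ranges: [-176.69, 176.69], [-43.24, 126.21], [12.49, 139.97], [-82, 262], [0, 151.66], [-163.58, 163.58]. Speed limits (degrees/s): [159.86, 159.86, 180, 180, 180, 180].

## Interface

Orientations are given as a 3x3 rotation matrix whose columns are the frame's x, y, z axes.
In Python, from rig import bot gives the robot as it stands.
- The arm moves only by the tool carry_out, never from a script. Its argument "targets" is a list of rows, each a list of 6 numbers: the shift along the tool's x, y, z each as a share of 200 mm, from -1 to 1, then the turn, a rotation vector about the tool's x, y, z each as a share of pi/2 rad, from -1 to 1. In form: [[dx, dy, dz, ax, ay, az], ...]. A call has 1 to 20 rows; each row is the pose to reach, as a shift and turn from the pose measured when the call began, along the tool's axes at that moment; what a row does not reach only later rows make up. A row lasts 1/8 s, in which the tool goes at most 62.5 mm and 10.7 degrees, less where a joint would pass 70% of its speed; a pose out of reach is approached as far as the arm can. A call with a number of a shift or a turn outside -1 to 1 is refused whole. A call with a gripper value outside its range is refused whole. "jaw" is the gripper's target within -1 to 1 (fully open at 1, half-way at 0, shut at -1), set as the call begins (left out, the last holds). The fingers move at their own pace and stop on an object; the grip force is fixed at half the most. Time passes only in rows, so rows that repeat a pose let the fingers close. It gives the time, the measured TCP pose, the force and the opening at its end, in the units of the state.
- bot.read_state(): the state, without advancing time (a new reading comes with each control period).
- bot.capture(name): name is "scene" or "top" or "wrist"; returns the picture (420x560x3 uint8, blue, green, red); there is no depth.
- bot.camera_info(name): a dict with "camera_matrix" (3x3 intrinsics, pixels), "view" (4x4, takes a point from world to camera coordinates); the wrist camera has in their place "mount" (4x4, takes a point from camera to tool coordinates, whose origin is the TCP and whose axes are the flange's). Camera axes: x right, y down, z forward; pixel columns grow to the right and rows downward; lengths in m; the calibration is good to about 2 mm. A picture is of the moment at which its call begins: read the wrist's pose just before it. camera_info takes no time and is no camera call.
- bot.hand_in(): hands the job in, once; it reports no verdict.
The state is a dict: "time_s": time; "joint_positions": joint angles; "qvel": joint speeds; "tau": joint torques, N m; "position": TCP position; "tcp_rot": TCP orientation; "force": force on the tool from outside, world axes, zero at the start; "moment": the same for the moment, N m; "opening": opening from 0.0 (shut) to 1.0 (fully open).
Only numpy, scipy, OpenCV 4.12 (cv2) and the standard library are available. Lean on these libraries where they do the work, as an engineer would, in place of code of your own. Each camera call takes 0.05 s, during which the arm holds its last target.

## Task

Make up the two art kits from the stock on the counter. The painting kit goes in the two-compartment tray: the capped paint bottle and the glass jar with the metal lid; the collage kit goes in the three-compartment tray: the glue stick, the roll of tape and the wooden stamp. Set each thing down upright on the tray's floor in a compartment of its own, knock nothing over, and leave the brush jar, the white dish and the eraser where they are.

Things in the scene. Friction and masses are not known exactly. Their poses are not given: they have to be found in the camera images.
- bottle_mid (a point): white plastic paint bottle, 100 mm tall: round body 44 mm in diameter from the foot to 70 mm up, then a cone to a black cap 24 mm in diameter (82 to 100 mm up). It stands upright and loose on the worktop, z up; this point is its centre, half-way up, 50 mm above its foot.
- jar_mid (a point): closed glass jar, 72 mm tall: round body 58 mm in diameter from the foot to 50 mm up, then a flat steel lid 54 mm in diameter (57 to 72 mm up). No brushes in it. It stands upright and loose on the worktop, z up; this point is its centre, half-way up, 36 mm above its foot.
- glue_mid (a point): glue stick, a plain cylinder 34 mm in diameter and 86 mm tall, white below and grey cap above. It stands upright and loose on the worktop, z up; this point is its centre, half-way up, 43 mm above its foot.
- tape_mid (a point): wide roll of pale masking tape with an open middle, 56 mm outside and 36 mm inside diameter, 50 mm tall, standing with its axis upright. It stands upright and loose on the worktop, z up; this point is its centre, half-way up, 25 mm above its foot, in the empty middle. Grip it across the outside in its upper part, so that the fingertips stay above the tray walls.
- stamp_mid (a point): wooden hand stamp, 60 mm tall: square base 46 x 46 mm, 20 mm high, with an upright round handle 24 mm in diameter on its centre from 20 to 60 mm up. Grip the handle, above the base; its yaw in the tray does not matter. It stands upright and loose on the worktop, z up; this point is its centre, half-way up, 30 mm above its foot.
- tray_two: fixed shallow wooden kit tray (light floor, dark edges and dividers) with two equal square compartments in one row along its own y axis; 82 x 161 mm outside, compartments 76 x 76 mm inside, walls and dividers 3 mm thick; floor top 4 mm and wall tops 13 mm above the worktop. Origin: centre of the underside, on the worktop; z up. Compartment centres at x = 0, y = -39.5 and +39.5 mm. It does not move.
- tray_three: fixed shallow wooden kit tray (light floor, dark edges and dividers) with three equal square compartments in one row along its own y axis; 82 x 240 mm outside, compartments 76 x 76 mm inside, walls and dividers 3 mm thick; floor top 4 mm and wall tops 13 mm above the worktop. Origin: centre of the underside, on the worktop; z up. Compartment centres at x = 0, y = -79, 0 and +79 mm. It does not move.
- brush_jar: bystander, leave alone: open glass jar full of upright paint brushes, 72 mm in diameter at the rim, 100 mm tall, brush tips up to 172 mm. Origin: centre of its foot, z up.
- palette: bystander, leave alone: round white ceramic dish, 100 mm in diameter, 18 mm tall, lying flat. Origin: centre of its underside.
- eraser: bystander, leave alone: grey eraser block, 60 x 30 x 20 mm, lying flat. Origin: centre of its underside, x along its length.
Not all that is in view belongs to the job. What is shaped like the part that bears bottle_mid but purple is not meant. Leave any red look-alike of the tray_two alone.

How it is judged:
By the outcome, as a careful person would: the job done as asked, in the order asked, and still so for the second after the job is handed in, with the robot touching nothing.
It also fails if it takes over 131 s, if anything falls off the work surface, if the arm or the gripper's body presses on something with over 40 N, if the wrist force passes 120 N, or if a joint passes its speed limit or range.

## Working session

There is one attempt and no reset: what is moved stays moved. The work goes in short steps, Python scripts to look and compute and a tool call to move; the robot and the scene stay as the last step left them, time stands still between calls to the robot, and variables do not carry over. Pictures are saved under pics/ and viewed, and the job is handed in when it is done.

Besides the shell and the picture viewer there is one more tool, called after "Request:" by a JSON object that holds its "method" and its "body". carry_out: Moves the arm, as the interface text tells. Shift numbers are shares of 200 mm and turn numbers shares of pi/2 rad, none past 1 either way. Its arguments: {"type":"object","properties":{"targets":{"type":"array"},"jaw":{"type":"number"}},"required":["targets"]}

```bash
mkdir -p pics; ls
python3 - <<'E'
from rig import bot
import cv2
s=bot.read_state();print(s)
for n in("scene","top"):
    cv2.imwrite(f"pics/{n}0.png",bot.capture(n)); i=bot.camera_info(n);print(n,i)
print(bot.camera_info("wrist"))
E
```

```text
pics
{'time_s': 0.0, 'joint_positions': array([-8.39673042e+01,  3.02798858e+01,  8.21579642e+01,  1.36764962e-03,
        6.76893503e+01, -1.02276711e+01]), 'qvel': array([ 0.12362572,  0.06829173, -0.08605683,  0.06287012,  0.04704169,
       -0.01717206]), 'tau': array([-2.36859771e-03, -4.40044677e+01, -1.76594728e+01,  6.32244092e-02,
        5.82991086e-02, -1.79178937e-04]), 'position': array([ 0.17495668, -0.59927572,  0.24055298]), 'tcp_rot': array([[ 9.60001795e-01,  2.79993764e-01, -2.11358713e-04],
       [ 2.79993535e-01, -9.59999342e-01,  2.21008751e-03],
       [ 4.15906496e-04, -2.18086705e-03, -9.99997535e-01]]), 'force': array([-0.37294248, -0.39288835, -0.9676473 ]), 'moment': array([ 0.01201008, -0.0270038 , -0.00850037]), 'opening': 1.0013350713143554}
scene {'camera_matrix': array([[437.66600928,   0.        , 278.17240554],
       [  0.        , 437.66600928, 215.07371157],
       [  0.        ,   0.        ,   1.        ]]), 'view': array([[ 0.3444882 ,  0.93863212, -0.01725201, -0.17539242],
       [ 0.56274136, -0.22117175, -0.79649559, -0.24106932],
       
[... 371 characters left out ...]
-0.98734585, -0.00686052, -0.15843327,  0.52620608],
       [ 0.15854315, -0.02066522, -0.98713576,  1.55159259],
       [ 0.        ,  0.        ,  0.        ,  1.        ]])}
{'camera_matrix': array([[366.03168416,   0.        , 280.76437587],
       [  0.        , 366.03168416, 210.60467393],
       [  0.        ,   0.        ,   1.        ]]), 'mount': array([[-3.15953082e-04, -9.55322942e-01, -2.95563827e-01,
         8.15195660e-02],
       [ 9.99999266e-01, -6.47439401e-04,  1.02367352e-03,
        -1.45766754e-03],
       [-1.16929847e-03, -2.95563287e-01,  9.55322446e-01,
        -1.43218136e-01],
       [ 0.00000000e+00,  0.00000000e+00,  0.00000000e+00,
         1.00000000e+00]])}
```

View pics/scene0.png

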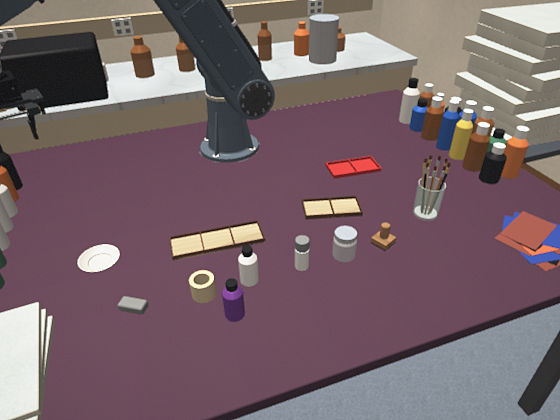

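View pics/top0.png

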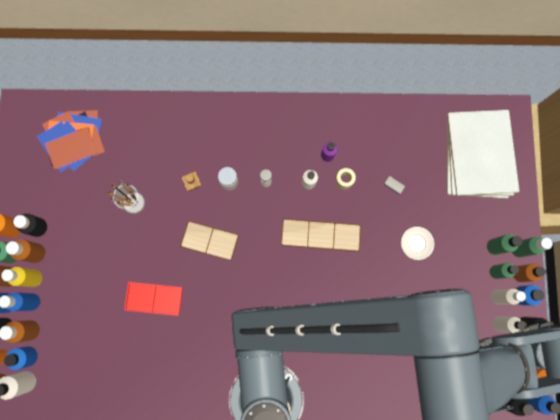

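Run:
```python
import cv2
t=cv2.imread("pics/top0.png");s=cv2.imread("pics/scene0.png")
cv2.imwrite("pics/tz.png",cv2.resize(t[130:270,170:370],None,fx=4,fy=4,interpolation=cv2.INTER_CUBIC))
cv2.imwrite("pics/sz.png",cv2.resize(s[180:330,160:410],None,fx=3.2,fy=3.2,interpolation=cv2.INTER_CUBIC))
```

```text
(no output)
```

View pics/tz.png

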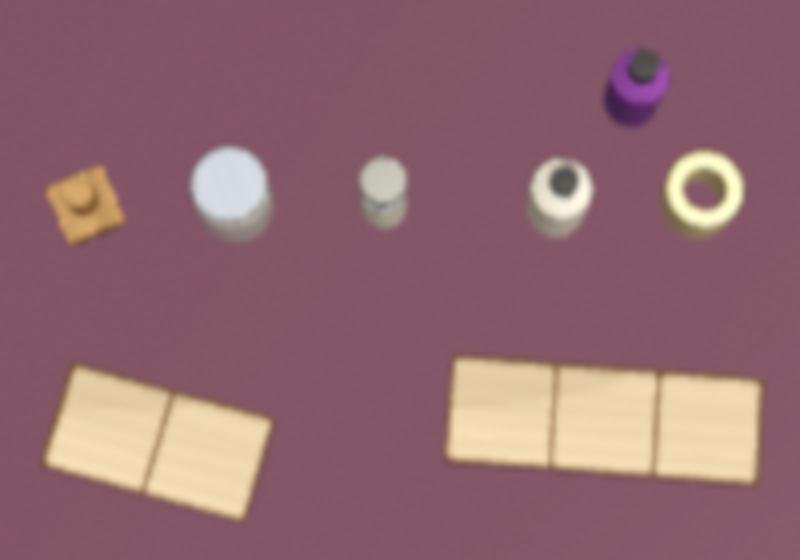

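View pics/sz.png

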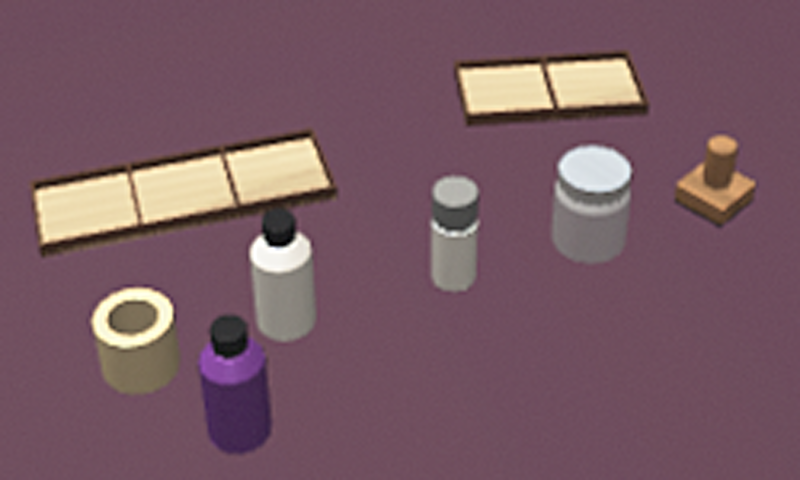

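```bash
cat > h.py <<'E'
import numpy as np,cv2
from rig import bot
def ray(cam,uv,z,T=None):
    i=bot.camera_info(cam);K=i["camera_matrix"]
    if cam=="wrist":
        s=T; M=np.eye(4);M[:3,:3]=s["tcp_rot"];M[:3,3]=s["position"];C=M@i["mount"]
    else: C=np.linalg.inv(i["view"])
    uv=np.atleast_2d(np.array(uv,float))
    d=np.c_[uv,np.ones(len(uv))]@np.linalg.inv(K).T@C[:3,:3].T
    o=C[:3,3]
    return o+d*((z-o[2])/d[:,2])[:,None]
E
python3 - <<'E'
from h import *
np.set_printoptions(precision=4,suppress=True)
top={'bottle':(565,181,.1),'purple':(643,66,.1),'jar':(230,184,.072),'glue':(383,180,.086),'tape':(704,190,.05),'stampH':(82,186,.06),'stampB':(86,205,.02)}
sc={'bottle':(279,216,.1),'purple':(229,328,.1),'jar':(594,170,.072),'glue':(456,192,.086),'tape':(134,318,.05),'stampH':(722,146,.06)}
for k,(x,y,z) in top.items():
    a=ray("top",(170+x/4-.4,130+y/4-.4),z)[0]
    b=ray("scene",(160+sc[k][0]/3.2-.4,180+sc[k][1]/3.2-.4),z)[0] if k in sc else None
    print(k,a,b)
t=cv2.imread("pics/top0.png");h=cv2.cvtColor(t,cv2.COLOR_BGR2HSV)
m=cv2.inRange(h,(10,40,150),(30,160,255));m[:215]=0;m[270:]=0;m[:,:175]=0;m[:,365:]=0
for c in cv2.findContours(m,cv2.RETR_EXTERNAL,cv2.CHAIN_APPROX_NONE)[0]:
    if cv2.contourArea(c)<100: continue
    p=cv2.boxPoints(cv2.minAreaRect(c)); P=ray("top",p,.005)
    print(cv2.contourArea(c),p.mean(0),P.mean(0)[:2],"\n",P[:,:2],np.linalg.norm(np.diff(P,axis=0),axis=1))
E
```

```text
bottle [ 0.6487 -0.1291  0.1   ] [ 0.6486 -0.1242  0.1   ]
purple [ 0.7367 -0.1876  0.1   ] [ 0.7406 -0.1855  0.1   ]
jar [0.6511 0.1184 0.072 ] [0.6537 0.121  0.072 ]
glue [0.6517 0.0044 0.086 ] [0.6546 0.0076 0.086 ]
tape [ 0.655  -0.2389  0.05  ] [ 0.659  -0.2358  0.05  ]
stampH [0.6515 0.2299 0.06  ] [0.651  0.2352 0.06  ]
stampB [0.6463 0.2324 0.02  ] None
1320.5 [208.9381 240.2243] [0.4653 0.1751] 
 [[0.4464 0.2622]
 [0.5261 0.243 ]
 [0.4839 0.0874]
 [0.4047 0.1078]] [0.082  0.1612 0.0818]
1945.5 [320.7618 234.597 ] [ 0.4847 -0.1664] 
 [[ 0.4525 -0.0436]
 [ 0.5339 -0.0496]
 [ 0.5168 -0.2901]
 [ 0.4355 -0.2822]] [0.0815 0.2411 0.0817]
```

```bash
cat >> h.py <<'E'
from scipy.spatial.transform import Rotation as Ro
def rows(*wps):
    s=bot.read_state();R=s["tcp_rot"];p=s["position"]
    print("now",s["time_s"],p.round(4),"open",round(s["opening"],3),"F",s["force"].round(1),"j",s["joint_positions"].round(0))
    for x,y,z,yaw in wps:
        c,q=np.cos(np.radians(yaw)),np.sin(np.radians(yaw))
        D=np.array([[c,q,0],[q,-c,0],[0,0,-1.]])
        d=R.T@(np.array([x,y,z])-p)/.2; w=Ro.from_matrix(R.T@D).as_rotvec()/(np.pi/2)
        print((x,y,z,yaw),np.r_[d,w].round(3).tolist(), "dist rows",round(np.linalg.norm(d)*.2/.0625,1))
E
python3 -c "
from h import *
rows((.3,-.44,.25,50),(.35,-.38,.25,60))"
```

```text
now 0.1 [ 0.175  -0.5994  0.2407] open 1.0 F [0.7 0.5 0.6] j [-84.  30.  82.   0.  68. -10.]
(0.3, -0.44, 0.25, 50) [0.823, -0.59, -0.045, -0.001, -0.001, -0.375] dist rows 3.2
(0.35, -0.38, 0.25, 60) [1.147, -0.808, -0.045, -0.001, -0.001, -0.486] dist rows 4.5
```

Request:
{"method": "carry_out", "body": {"targets": [[0.823,-0.59,-0.045,0,0,-0.375],[0.823,-0.59,-0.045,0,0,-0.375],[0.823,-0.59,-0.045,0,0,-0.375],[0.823,-0.59,-0.045,0,0,-0.375]], "jaw": 1}}

```text
time_s: 0.6
position: [0.3013, -0.4363, 0.2497]
tcp_rot: [[0.639, 0.769, -0.001], [0.769, -0.639, 0.005], [0.003, -0.004, -1.0]]
force: [0.0, -0.5, -0.4]
opening: 0.998
```

```bash
python3 -c "
from h import *
rows((.43,-.28,.25,90),(.41,-.30,.25,90))"
```

```text
now 0.6 [ 0.3013 -0.4363  0.2497] open 0.998 F [ 0.  -0.5 -0.4] j [-67.  22.  95.   0.  63. -28.]
(0.43, -0.28, 0.25, 90) [1.012, -0.004, 0.002, -0.002, -0.003, -0.441] dist rows 3.2
(0.41, -0.3, 0.25, 90) [0.871, -0.017, 0.001, -0.002, -0.003, -0.441] dist rows 2.8
```

Request:
{"method": "carry_out", "body": {"targets": [[0.93,0,0,0,0,-0.441],[0.93,0,0,0,0,-0.441],[0.93,0,0,0,0,-0.441],[0.93,0,0,0,0,-0.441],[0.93,0,0,0,0,-0.441]]}}

```text
time_s: 1.23
position: [0.4206, -0.2933, 0.2501]
tcp_rot: [[0.001, 1.0, -0.001], [1.0, -0.001, 0.004], [0.004, -0.001, -1.0]]
force: [-0.1, 0.1, -0.3]
opening: 0.998
```

```bash
python3 -c "
from h import *
rows((.57,-.1,.25,90))"
```

```text
now 1.225 [ 0.4206 -0.2933  0.2501] open 0.998 F [-0.1  0.1 -0.3] j [-47.  21.  97.   0.  62. -47.]
(0.57, -0.1, 0.25, 90) [0.967, 0.746, 0.004, -0.001, -0.003, -0.001] dist rows 3.9
```

Request:
{"method": "carry_out", "body": {"targets": [[0.967,0.746,0,0,0,0],[0.967,0.746,0,0,0,0],[0.967,0.746,0,0,0,0],[0.967,0.746,0,0,0,0],[0.967,0.746,0,0,0,0],[0.967,0.746,0,0,0,0]]}}

```text
time_s: 1.98
position: [0.5697, -0.1014, 0.2503]
tcp_rot: [[0.004, 1.0, -0.002], [1.0, -0.004, 0.004], [0.004, -0.002, -1.0]]
force: [-0.5, -0.3, 0.3]
opening: 1.0
```

```bash
python3 -c "
from h import *
import pickle
s=bot.read_state();i=bot.capture('wrist');cv2.imwrite('pics/w1.png',i);pickle.dump(s,open('pics/w1.pkl','wb'));print(s['position'])"
```

```text
[ 0.56968689 -0.1013832   0.25034168]
```

View pics/w1.png

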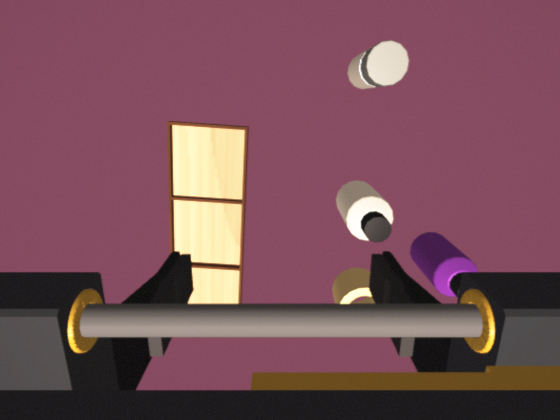

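```bash
python3 -c "
from h import *
import pickle
np.set_printoptions(precision=4,suppress=True)
s=pickle.load(open('pics/w1.pkl','rb'))
i=cv2.imread('pics/w1.png')
h=cv2.cvtColor(i,cv2.COLOR_BGR2HSV)
m=(h[...,2]<70).astype(np.uint8);m[:205]=0;m[245:]=0;m[:,:350]=0;m[:,400:]=0
ys,xs=np.nonzero(m);print('cap box',xs.min(),xs.max(),ys.min(),ys.max())
c=max(cv2.findContours(m,0,1)[0],key=cv2.contourArea);(u,v),r=cv2.minEnclosingCircle(c);print(u,v,r)
print('cap',ray('wrist',(u,v),.1,s), 'glue',ray('wrist',(387.5,63.5),.086,s))
print('traycorners',ray('wrist',[(170,121),(248,126),(245,201),(172,197),(242,266),(174,263)],.013,s))
"
```

```text
cap box 362 389 212 235
373.0 223.125 12.135404586791992
cap [[ 0.6472 -0.1205  0.1   ]] glue [[0.653  0.0067 0.086 ]]
traycorners [[ 0.457  -0.0405  0.013 ]
 [ 0.5359 -0.0457  0.013 ]
 [ 0.5302 -0.1248  0.013 ]
 [ 0.4517 -0.12    0.013 ]
 [ 0.5242 -0.2018  0.013 ]
 [ 0.4469 -0.1978  0.013 ]]
```

```bash
python3 -c "
from h import *
rows((.649,-.126,.15,90),(.649,-.126,.05,90))"
```

```text
now 2.025 [ 0.5694 -0.1017  0.2504] open 1.002 F [ 0.1 -0.7  0.6] j [-21.  26.  88.   0.  66. -21.]
(0.649, -0.126, 0.15, 90) [-0.121, 0.4, 0.501, -0.001, -0.002, -0.003] dist rows 2.1
(0.649, -0.126, 0.05, 90) [-0.123, 0.401, 1.001, -0.001, -0.002, -0.003] dist rows 3.5
```

Request:
{"method": "carry_out", "body": {"targets": [[-0.12,0.4,0.45,0,0,0],[-0.12,0.4,0.45,0,0,0],[-0.12,0.4,0.5,0,0,0],[-0.122,0.4,0.6,0,0,0],[-0.123,0.4,0.75,0,0,0],[-0.123,0.4,0.9,0,0,0],[-0.123,0.4,0.97,0,0,0],[-0.123,0.4,0.97,0,0,0],[-0.123,0.4,0.97,0,0,0]]}}

```text
time_s: 3.15
position: [0.6496, -0.1267, 0.0577]
tcp_rot: [[0.005, 1.0, 0.0], [1.0, -0.005, 0.003], [0.003, 0.0, -1.0]]
force: [0.1, 0.1, 0.4]
opening: 1.004
```

Request:
{"method": "carry_out", "body": {"targets": [[0,0,0,0,0,0],[0,0,0,0,0,0],[0,0,0,0,0,0],[0,0,0,0,0,0],[0,0,0,0,0,0],[0,0,0,0,0,0]], "jaw": -1}}

```text
time_s: 3.9
position: [0.6504, -0.1269, 0.0579]
tcp_rot: [[0.005, 1.0, 0.002], [1.0, -0.005, 0.002], [0.002, 0.002, -1.0]]
force: [1.2, -0.4, -0.6]
opening: 0.502
```

Request:
{"method": "carry_out", "body": {"targets": [[0,0,-0.2,0,0,0],[0,0,-0.45,0,0,0],[0,0,-0.7,0,0,0],[0,0,-0.7,0,0,0]]}}

```text
time_s: 4.4
position: [0.6525, -0.1281, 0.2026]
tcp_rot: [[0.005, 1.0, 0.011], [1.0, -0.005, -0.001], [-0.001, 0.011, -1.0]]
force: [0.4, -0.5, -1.8]
opening: 0.502
```

```bash
python3 -c "
from h import *
rows((.53,.05,.2,75))"
```

```text
now 4.4 [ 0.6525 -0.1281  0.2026] open 0.502 F [ 0.4 -0.5 -1.8] j [-21.  35.  79.   0.  65. -21.]
(0.53, 0.05, 0.2, 75) [0.887, -0.617, 0.006, 0.007, -0.0, 0.163] dist rows 3.5
```

Request:
{"method": "carry_out", "body": {"targets": [[0.2,-0.14,0,0,0,0.04],[0.42,-0.3,0,0.007,0,0.1],[0.65,-0.45,0,0.007,0,0.163],[0.8,-0.56,0,0.007,0,0.163],[0.887,-0.617,0,0.007,0,0.163],[0.887,-0.617,0,0.007,0,0.163],[0.887,-0.617,0,0.007,0,0.163]]}}

```text
time_s: 5.28
position: [0.5314, 0.0489, 0.201]
tcp_rot: [[0.259, 0.966, 0.001], [0.966, -0.259, -0.0], [0.0, 0.001, -1.0]]
force: [-0.1, -1.6, -2.1]
opening: 0.498
```

```bash
python3 -c "
from h import *
import pickle
s=bot.read_state();i=bot.capture('wrist');cv2.imwrite('pics/w2.png',i);pickle.dump(s,open('pics/w2.pkl','wb'));print(s['position'])"
```

```text
[0.53142592 0.04891368 0.2009831 ]
```

View pics/w2.png

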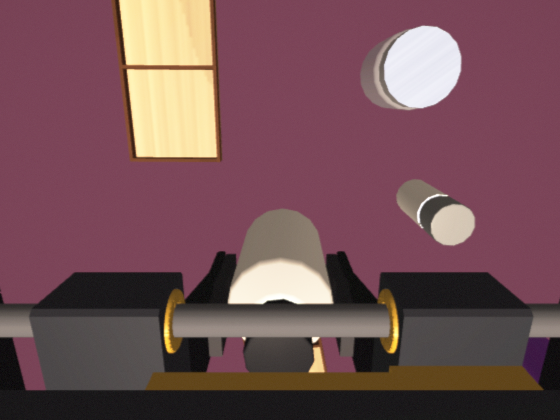

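```bash
python3 -c "
from h import *
import pickle
np.set_printoptions(precision=4,suppress=True)
s=pickle.load(open('pics/w2.pkl','rb'))
P=ray('wrist',[(131,160),(221,160),(123,67),(217.5,67)],.013,s)
print(P, 'compA', P.mean(0),'div',P[2:].mean(0))
d=P[2:].mean(0)-P[:2].mean(0);print(np.degrees(np.arctan2(d[1],d[0])),np.linalg.norm(d))
print('glue',ray('wrist',(452.5,223),.086,s),'jar',ray('wrist',(422,68.5),.072,s))
rows((.457,.138,.2,75))
"
```

```text
[[0.407  0.1114 0.013 ]
 [0.4859 0.0902 0.013 ]
 [0.4302 0.1868 0.013 ]
 [0.5072 0.1661 0.013 ]] compA [0.4576 0.1386 0.013 ] div [0.4687 0.1764 0.013 ]
73.64992998771031 0.07884151476986556
glue [[0.653  0.0089 0.086 ]] jar [[0.6522 0.1218 0.072 ]]
now 5.325 [0.5315 0.0488 0.201 ] open 0.505 F [ 0.8  0.2 -2.2] j [-7. 26. 98. -0. 56.  8.]
(0.457, 0.138, 0.2, 75) [0.334, -0.475, 0.005, 0.001, -0.0, -0.0] dist rows 1.9
```

Request:
{"method": "carry_out", "body": {"targets": [[0.12,-0.17,0,0,0,0],[0.25,-0.36,0,0,0,0],[0.334,-0.475,0.05,0,0,0],[0.334,-0.475,0.2,0,0,0],[0.334,-0.475,0.4,0,0,0],[0.334,-0.475,0.55,0,0,0],[0.334,-0.475,0.65,0,0,0],[0.334,-0.475,0.65,0,0,0],[0.334,-0.475,0.65,0,0,0]]}}

```text
time_s: 6.45
position: [0.4585, 0.1374, 0.0714]
tcp_rot: [[0.26, 0.966, 0.003], [0.966, -0.26, -0.0], [0.001, 0.003, -1.0]]
force: [0.2, 0.3, -1.1]
opening: 0.498
```

```bash
python3 -c "
from h import *
rows((.457,.138,.0625,75))"
```

```text
now 6.45 [0.4585 0.1374 0.0714] open 0.498 F [ 0.2  0.3 -1.1] j [  3.  36. 111.  -0.  33.  18.]
(0.457, 0.138, 0.0625, 75) [0.001, -0.008, 0.044, 0.002, -0.0, -0.001] dist rows 0.1
```

Request:
{"method": "carry_out", "body": {"targets": [[0,-0.006,0.02,0,0,0],[0,-0.006,0.035,0,0,0],[0,-0.006,0.045,0,0,0],[0,-0.006,0.047,0,0,0],[0,-0.006,0.047,0,0,0]]}}

```text
time_s: 7.08
position: [0.4573, 0.1378, 0.062]
tcp_rot: [[0.26, 0.966, 0.003], [0.966, -0.26, -0.0], [0.001, 0.003, -1.0]]
force: [0.4, -0.4, -1.3]
opening: 0.502
```

Request:
{"method": "carry_out", "body": {"targets": [[0,0,0,0,0,0],[0,0,0,0,0,0],[0,0,0,0,0,0],[0,0,0,0,0,0]], "jaw": 1}}

```text
time_s: 7.58
position: [0.4574, 0.1378, 0.0621]
tcp_rot: [[0.26, 0.966, 0.003], [0.966, -0.26, -0.0], [0.001, 0.003, -1.0]]
force: [0.3, -0.7, 0.3]
opening: 0.865
```

Request:
{"method": "carry_out", "body": {"targets": [[0,0,-0.15,0,0,0],[0,0,-0.4,0,0,0],[0,0,-0.65,0,0,0],[0,0,-0.65,0,0,0]]}}

```text
time_s: 8.07
position: [0.4596, 0.138, 0.1956]
tcp_rot: [[0.26, 0.966, 0.012], [0.966, -0.26, 0.001], [0.004, 0.012, -1.0]]
force: [1.3, -0.0, -0.5]
opening: 0.996
```

```bash
python3 -c "
from h import *
rows((.652,.12,.17,90),(.652,.12,.07,90))"
```

```text
now 8.075 [0.4596 0.138  0.1956] open 0.996 F [ 1.3 -0.  -0.5] j [  3.  23. 106.  -0.  51.  18.]
(0.652, 0.12, 0.17, 90) [0.163, 0.951, 0.14, 0.008, -0.001, -0.167] dist rows 3.1
(0.652, 0.12, 0.07, 90) [0.161, 0.945, 0.64, 0.008, -0.001, -0.167] dist rows 3.7
```

Request:
{"method": "carry_out", "body": {"targets": [[0.163,0.951,0.1,0.008,0,-0.167],[0.163,0.951,0.14,0.008,0,-0.167],[0.163,0.951,0.14,0.008,0,-0.167],[0.163,0.951,0.14,0.008,0,-0.167],[0.163,0.951,0.14,0.008,0,-0.167],[0.163,0.95,0.14,0.008,0,-0.167]]}}

```text
time_s: 8.82
position: [0.6495, 0.1205, 0.1692]
tcp_rot: [[0.0, 1.0, -0.004], [1.0, -0.0, 0.002], [0.002, -0.004, -1.0]]
force: [-0.8, -0.3, 0.7]
opening: 1.003
```

```bash
python3 -c "
from h import *
import pickle
s=bot.read_state();i=bot.capture('wrist');cv2.imwrite('pics/w3.png',i);pickle.dump(s,open('pics/w3.pkl','wb'))
cv2.imwrite('pics/s3.png',bot.capture('scene'))
rows((.652,.12,.035,90))"
```

```text
now 8.925 [0.6501 0.1206 0.1701] open 0.999 F [-0.7  0.4  0.3] j [ 1. 38. 80.  0. 62.  1.]
(0.652, 0.12, 0.035, 90) [-0.004, 0.011, 0.675, -0.001, -0.001, -0.0] dist rows 2.2
```

View pics/w3.png

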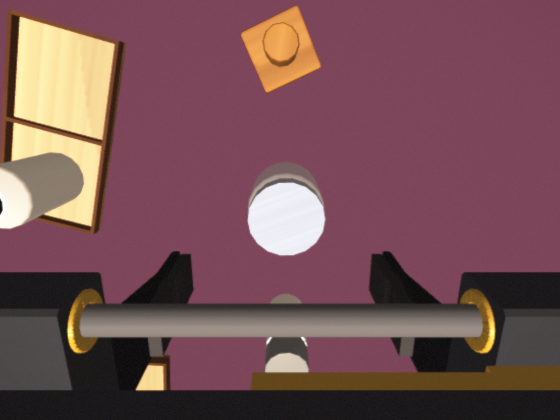

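View pics/s3.png

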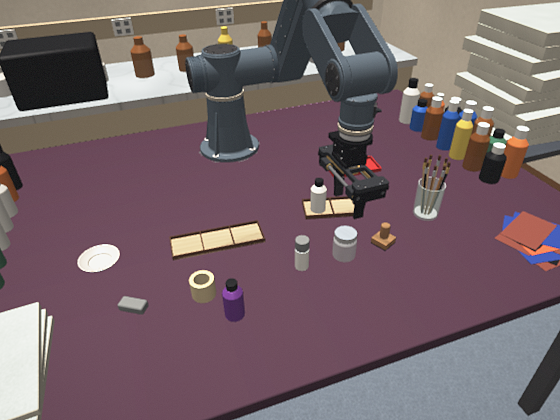

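```bash
python3 -c "
from h import *
import pickle
np.set_printoptions(precision=4,suppress=True)
s=pickle.load(open('pics/w3.pkl','rb'))
print('jar',ray('wrist',(286.5,218),.072,s),'stampH',ray('wrist',(281.5,41),.06,s),'base',ray('wrist',(281,50),.02,s))
P=ray('wrist',[(13,12),(123,43),(4,119),(101,142)],.013,s);print(P,P.mean(0))
"
```

```text
jar [[0.6528 0.1236 0.072 ]] stampH [[0.6493 0.2374 0.06  ]] base [[0.6489 0.2367 0.02  ]]
[[0.4518 0.2635 0.013 ]
 [0.5301 0.2425 0.013 ]
 [0.428  0.187  0.013 ]
 [0.5028 0.1689 0.013 ]] [0.4782 0.2155 0.013 ]
```

Request:
{"method": "carry_out", "body": {"targets": [[-0.004,0.014,0.2,0,0,0],[-0.004,0.014,0.4,0,0,0],[-0.004,0.014,0.55,0,0,0],[-0.004,0.014,0.66,0,0,0],[-0.004,0.014,0.68,0,0,0],[-0.004,0.014,0.68,0,0,0]]}}

```text
time_s: 9.68
position: [0.6532, 0.1202, 0.0348]
tcp_rot: [[-0.0, 1.0, -0.001], [1.0, 0.0, 0.002], [0.002, -0.001, -1.0]]
force: [-0.6, -0.7, 0.8]
opening: 1.001
```

Request:
{"method": "carry_out", "body": {"targets": [[0,0,0,0,0,0],[0,0,0,0,0,0],[0,0,0,0,0,0],[0,0,0,0,0,0],[0,0,0,0,0,0]], "jaw": -1}}

```text
time_s: 10.3
position: [0.6531, 0.1202, 0.0352]
tcp_rot: [[-0.0, 1.0, -0.001], [1.0, 0.0, 0.002], [0.002, -0.001, -1.0]]
force: [-0.3, -0.2, 3.4]
opening: 0.66
```

Request:
{"method": "carry_out", "body": {"targets": [[0,0,-0.15,0,0,0],[0,0,-0.4,0,0,0],[0,0,-0.65,0,0,0],[0,0,-0.75,0,0,0],[0,0,-0.75,0,0,0]]}}

```text
time_s: 10.92
position: [0.6541, 0.1199, 0.1867]
tcp_rot: [[-0.0, 1.0, 0.003], [1.0, 0.0, 0.002], [0.002, 0.003, -1.0]]
force: [0.1, -0.3, -2.3]
opening: 0.656
```

```bash
python3 -c "
from h import *
rows((.478,.213,.18,75))"
```

```text
now 10.925 [0.6541 0.1199 0.1867] open 0.656 F [ 0.1 -0.3 -2.3] j [ 1. 37. 79.  0. 64.  1.]
(0.478, 0.213, 0.18, 75) [0.466, -0.881, 0.032, 0.002, -0.002, 0.167] dist rows 3.2
```

Request:
{"method": "carry_out", "body": {"targets": [[0.1,-0.2,0,0,0,0.04],[0.22,-0.42,0,0,0,0.1],[0.35,-0.65,0,0,0,0.167],[0.43,-0.8,0.03,0,0,0.167],[0.466,-0.881,0.03,0,0,0.167],[0.466,-0.881,0.03,0,0,0.167],[0.466,-0.881,0.03,0,0,0.167],[0.466,-0.881,0.2,0,0,0.167],[0.466,-0.881,0.4,0,0,0.167],[0.466,-0.881,0.55,0,0,0.167],[0.466,-0.881,0.62,0,0,0.167],[0.466,-0.881,0.62,0,0,0.167]]}}

```text
time_s: 12.42
position: [0.479, 0.2129, 0.0616]
tcp_rot: [[0.26, 0.966, 0.002], [0.966, -0.26, 0.002], [0.003, 0.002, -1.0]]
force: [-0.3, 0.3, -1.5]
opening: 0.66
```

```bash
python3 -c "
from h import *
rows((.478,.213,.0395,75))
cv2.imwrite('pics/w4.png',bot.capture('wrist'))"
```

```text
now 12.425 [0.479  0.2129 0.0616] open 0.66 F [-0.3  0.3 -1.5] j [ 12.  39. 104.   0.  36.  27.]
(0.478, 0.213, 0.0395, 75) [-0.001, -0.005, 0.111, 0.001, -0.002, -0.001] dist rows 0.4
```

View pics/w4.png

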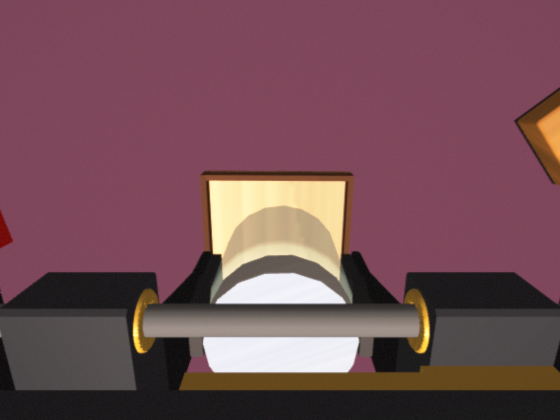

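Request:
{"method": "carry_out", "body": {"targets": [[0,-0.004,0.04,0,0,0],[0,-0.004,0.08,0,0,0],[0,-0.004,0.1,0,0,0],[0,-0.004,0.112,0,0,0],[0,-0.004,0.112,0,0,0],[0,-0.004,0.112,0,0,0]]}}

```text
time_s: 13.22
position: [0.4788, 0.2135, 0.0402]
tcp_rot: [[0.26, 0.966, 0.004], [0.966, -0.26, 0.002], [0.003, 0.003, -1.0]]
force: [-0.3, 1.1, -1.9]
opening: 0.656
```

Request:
{"method": "carry_out", "body": {"targets": [[0,0,0,0,0,0],[0,0,0,0,0,0],[0,0,0,0,0,0],[0,0,0,0,0,0]], "jaw": 1}}

```text
time_s: 13.72
position: [0.4789, 0.2135, 0.0403]
tcp_rot: [[0.26, 0.966, 0.004], [0.966, -0.26, 0.003], [0.004, 0.004, -1.0]]
force: [-0.4, 0.4, 0.0]
opening: 0.974
```

Request:
{"method": "carry_out", "body": {"targets": [[0,0,-0.15,0,0,0],[0,0,-0.4,0,0,0],[0,0,-0.65,0,0,0],[0,0,-0.75,0,0,0],[0,0,-0.75,0,0,0]]}}

```text
time_s: 14.35
position: [0.4792, 0.2134, 0.1921]
tcp_rot: [[0.26, 0.966, 0.009], [0.966, -0.26, 0.003], [0.006, 0.008, -1.0]]
force: [1.6, -0.2, -0.8]
opening: 1.003
```

```bash
python3 -c "
from h import *
rows((.653,.0075,.17,90),(.653,.1,.17,90))
i=bot.capture('top');cv2.imwrite('pics/t4.png',i)
j=bot.capture('scene');cv2.imwrite('pics/s4.png',cv2.resize(j[160:320,150:430],None,fx=2.8,fy=2.8))"
```

```text
now 14.35 [0.4792 0.2134 0.1921] open 1.003 F [ 1.6 -0.2 -0.8] j [ 12.  26. 100.   0.  53.  27.]
(0.653, 0.0075, 0.17, 90) [-0.769, 1.106, 0.114, 0.005, -0.003, -0.167] dist rows 4.3
(0.653, 0.1, 0.17, 90) [-0.322, 0.985, 0.116, 0.005, -0.003, -0.167] dist rows 3.3
```

View pics/s4.png

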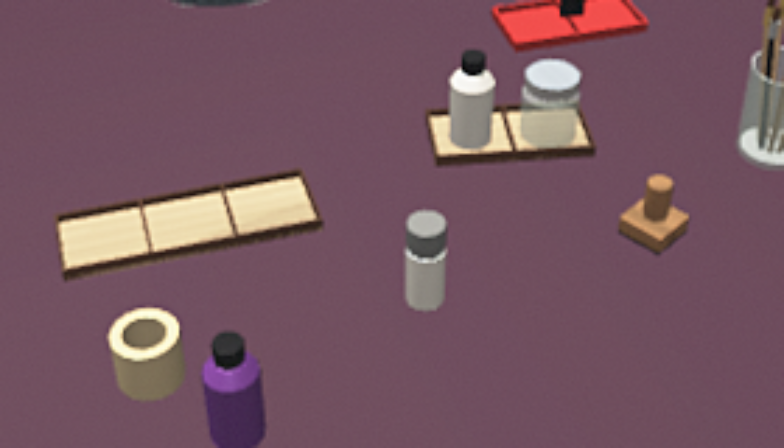

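Request:
{"method": "carry_out", "body": {"targets": [[-0.7,1.0,0.1,0.005,0,-0.167],[-0.7,1.0,0.1,0.005,0,-0.167],[-0.7,1.0,0.1,0.005,0,-0.167],[-0.7,1.0,0.1,0.005,0,-0.167],[-0.7,1.0,0.1,0.005,0,-0.167],[-0.7,1.0,0.1,0.005,0,-0.167]]}}

```text
time_s: 15.2
position: [0.6327, 0.026, 0.1675]
tcp_rot: [[0.001, 1.0, -0.009], [1.0, -0.001, 0.004], [0.004, -0.009, -1.0]]
force: [0.7, 0.4, 0.8]
opening: 0.997
```

```bash
python3 -c "
from h import *
rows((.653,.0075,.16,90),(.653,.0075,.052,90))"
```

```text
now 15.2 [0.6327 0.026  0.1675] open 0.997 F [0.7 0.4 0.8] j [-8. 36. 84.  0. 60. -8.]
(0.653, 0.0075, 0.16, 90) [-0.092, 0.102, 0.036, -0.006, -0.003, -0.001] dist rows 0.5
(0.653, 0.0075, 0.052, 90) [-0.095, 0.107, 0.576, -0.006, -0.003, -0.001] dist rows 1.9
```

Request:
{"method": "carry_out", "body": {"targets": [[-0.092,0.102,0.04,-0.006,-0.003,0],[-0.092,0.102,0.04,-0.006,-0.003,0],[-0.092,0.102,0.2,-0.006,-0.003,0],[-0.094,0.105,0.4,-0.006,-0.003,0],[-0.095,0.107,0.54,-0.006,-0.003,0],[-0.095,0.107,0.576,-0.006,-0.003,0],[-0.095,0.107,0.576,-0.006,-0.003,0],[-0.095,0.107,0.576,-0.006,-0.003,0]]}}

```text
time_s: 16.2
position: [0.6538, 0.0078, 0.0536]
tcp_rot: [[0.001, 1.0, 0.002], [1.0, -0.001, -0.001], [-0.001, 0.002, -1.0]]
force: [0.2, 0.5, 1.4]
opening: 0.999
```

Request:
{"method": "carry_out", "body": {"targets": [[0,0,0,0,0,0],[0,0,0,0,0,0],[0,0,0,0,0,0],[0,0,0,0,0,0],[0,0,0,0,0,0],[0,0,0,0,0,0],[0,0,0,0,0,0]], "jaw": -1}}

```text
time_s: 17.08
position: [0.6538, 0.0078, 0.0535]
tcp_rot: [[0.001, 1.0, 0.002], [1.0, -0.001, -0.001], [-0.001, 0.002, -1.0]]
force: [0.9, 0.5, 0.3]
opening: 0.385
```

Request:
{"method": "carry_out", "body": {"targets": [[0,0,-0.15,0,0,0],[0,0,-0.35,0,0,0],[0,0,-0.5,0,0,0],[0,0,-0.5,0,0,0]]}}

```text
time_s: 17.58
position: [0.6554, 0.0076, 0.1563]
tcp_rot: [[0.001, 1.0, 0.008], [1.0, -0.001, -0.002], [-0.002, 0.008, -1.0]]
force: [-0.3, -0.0, -1.0]
opening: 0.386
```

```bash
python3 -c "
from h import *
rows((.4935,-.084,.15,86))"
```

```text
now 17.575 [0.6554 0.0076 0.1563] open 0.386 F [-0.3 -0.  -1. ] j [-9. 38. 82. -0. 59. -9.]
(0.4935, -0.084, 0.15, 86) [-0.459, -0.809, 0.025, 0.005, 0.001, 0.044] dist rows 3.0
```

Request:
{"method": "carry_out", "body": {"targets": [[-0.1,-0.18,0,0.005,0,0.01],[-0.22,-0.4,0,0.005,0,0.03],[-0.35,-0.62,0,0.005,0,0.044],[-0.43,-0.76,0.02,0.005,0,0.044],[-0.459,-0.809,0.02,0.005,0,0.044],[-0.459,-0.809,0.02,0.005,0,0.044],[-0.459,-0.809,0.02,0.005,0,0.044]]}}

```text
time_s: 18.45
position: [0.4951, -0.0839, 0.1511]
tcp_rot: [[0.069, 0.998, 0.002], [0.998, -0.069, -0.002], [-0.001, 0.002, -1.0]]
force: [0.4, -0.3, -0.7]
opening: 0.379
```

```bash
python3 -c "
from h import *
import pickle
s=bot.read_state();i=bot.capture('wrist');cv2.imwrite('pics/w5.png',i);pickle.dump(s,open('pics/w5.pkl','wb'));print(s['position'])
rows((.493,-.0845,.0585,86))"
```

```text
[ 0.49505426 -0.08394006  0.151051  ]
now 18.5 [ 0.495  -0.0838  0.1511] open 0.384 F [ 0.   0.6 -0.2] j [-22.  29. 105.  -0.  46. -18.]
(0.493, -0.0845, 0.0585, 86) [-0.003, -0.011, 0.463, 0.001, 0.001, 0.001] dist rows 1.5
```

View pics/w5.png

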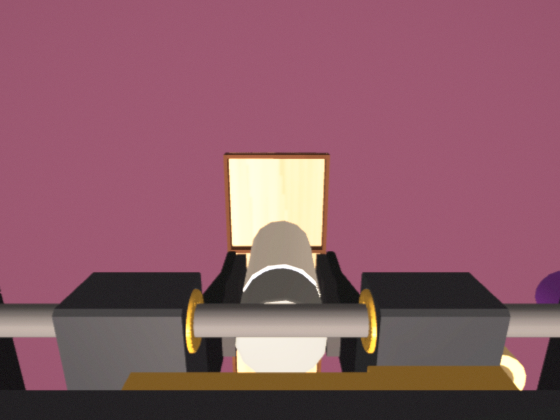

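```bash
python3 -c "
from h import *
import pickle
np.set_printoptions(precision=4,suppress=True)
s=pickle.load(open('pics/w5.pkl','rb'))
P=ray('wrist',[(225.5,154.5),(328.5,154.5),(227,249.5),(327,249.5)],.013,s);print(P,P.mean(0))"
```

```text
[[ 0.4554 -0.0406  0.013 ]
 [ 0.5343 -0.0461  0.013 ]
 [ 0.4476 -0.1193  0.013 ]
 [ 0.5307 -0.1252  0.013 ]] [ 0.492  -0.0828  0.013 ]
```

Request:
{"method": "carry_out", "body": {"targets": [[0,-0.012,0.15,0,0,0],[0,-0.012,0.28,0,0,0],[0,-0.012,0.39,0,0,0],[0,-0.012,0.44,0,0,0],[0,-0.012,0.462,0,0,0],[0,-0.012,0.465,0,0,0],[0,-0.012,0.465,0,0,0]]}}

```text
time_s: 19.38
position: [0.4933, -0.084, 0.0587]
tcp_rot: [[0.069, 0.998, 0.003], [0.998, -0.069, -0.002], [-0.002, 0.003, -1.0]]
force: [-0.4, 0.6, -1.0]
opening: 0.384
```

Request:
{"method": "carry_out", "body": {"targets": [[0,0,0,0,0,0],[0,0,0,0,0,0],[0,0,0,0,0,0],[0,0,0,0,0,0],[0,0,0,0,0,0]], "jaw": 1}}

```text
time_s: 20.0
position: [0.4933, -0.084, 0.0587]
tcp_rot: [[0.069, 0.998, 0.003], [0.998, -0.069, -0.002], [-0.002, 0.003, -1.0]]
force: [-0.4, 0.4, 0.9]
opening: 0.873
```

Request:
{"method": "carry_out", "body": {"targets": [[0,0,-0.15,0,0,0],[0,0,-0.4,0,0,0],[0,0,-0.6,0,0,0],[0,0,-0.6,0,0,0]]}}

```text
time_s: 20.5
position: [0.4948, -0.0844, 0.1816]
tcp_rot: [[0.069, 0.998, 0.01], [0.998, -0.069, -0.005], [-0.004, 0.01, -1.0]]
force: [0.9, 0.6, 0.3]
opening: 0.997
```

```bash
python3 -c "
from h import *
rows((.657,-.236,.17,70))"
```

```text
now 20.5 [ 0.4948 -0.0844  0.1816] open 0.997 F [0.9 0.6 0.3] j [-22.  26. 104.  -0.  50. -18.]
(0.657, -0.236, 0.17, 70) [-0.7, 0.86, 0.07, 0.007, 0.002, 0.178] dist rows 3.6
```

Request:
{"method": "carry_out", "body": {"targets": [[-0.7,0.86,0.02,0.007,0,0.178],[-0.7,0.86,0.02,0.007,0,0.178],[-0.7,0.86,0.05,0.007,0,0.178],[-0.7,0.86,0.07,0.007,0,0.178],[-0.7,0.86,0.07,0.007,0,0.178],[-0.7,0.86,0.07,0.007,0,0.178],[-0.7,0.86,0.07,0.007,0,0.178]]}}

```text
time_s: 21.38
position: [0.6558, -0.2347, 0.1695]
tcp_rot: [[0.341, 0.94, -0.002], [0.94, -0.341, -0.002], [-0.002, -0.002, -1.0]]
force: [-0.0, -0.5, -0.3]
opening: 0.998
```

```bash
python3 -c "
from h import *
import pickle
s=bot.read_state();i=bot.capture('wrist');cv2.imwrite('pics/w6.png',i);pickle.dump(s,open('pics/w6.pkl','wb'));print(s['position'])"
```

```text
[ 0.6558101  -0.23465621  0.16951378]
```

View pics/w6.png

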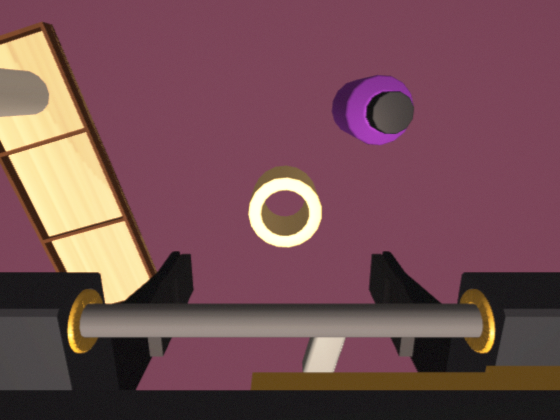

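```bash
python3 -c "
from h import *
import pickle
np.set_printoptions(precision=4,suppress=True)
s=pickle.load(open('pics/w6.pkl','rb'))
print(ray('wrist',(285.3,212),.05,s),ray('wrist',(392,112),.1,s))
t=ray('wrist',(285.3,212),.05,s)[0]
R=s['tcp_rot'];print('purple in tool from tape', R.T@(ray('wrist',(392,112),.1,s)[0]-t))
rows((t[0],t[1],.042,70))"
```

```text
[[ 0.6581 -0.2357  0.05  ]] [[ 0.7391 -0.1856  0.1   ]]
purple in tool from tape [ 0.0746  0.059  -0.0503]
now 21.425 [ 0.6561 -0.2348  0.1699] open 0.999 F [-0.  -1.6 -0.3] j [-29.  40.  74.  -0.  65.  -9.]
(np.float64(0.6580730689698769), np.float64(-0.2357354987812525), 0.042, 70) [0.0, 0.011, 0.64, -0.001, 0.002, 0.001] dist rows 2.0
```

Request:
{"method": "carry_out", "body": {"targets": [[0,0.011,0.2,0,0,0],[0,0.011,0.4,0,0,0],[0,0.011,0.55,0,0,0],[0,0.011,0.63,0,0,0],[0,0.011,0.64,0,0,0],[0,0.011,0.64,0,0,0]]}}

```text
time_s: 22.18
position: [0.6588, -0.2361, 0.0433]
tcp_rot: [[0.34, 0.94, 0.0], [0.94, -0.34, -0.003], [-0.003, 0.001, -1.0]]
force: [-0.2, 0.4, -0.7]
opening: 1.002
```

Request:
{"method": "carry_out", "body": {"targets": [[0,0,0,0,0,0],[0,0,0,0,0,0],[0,0,0,0,0,0],[0,0,0,0,0,0],[0,0,0,0,0,0]], "jaw": -1}}

```text
time_s: 22.8
position: [0.6588, -0.2361, 0.0434]
tcp_rot: [[0.34, 0.94, 0.0], [0.94, -0.34, -0.003], [-0.003, 0.001, -1.0]]
force: [-0.6, 0.4, 1.3]
opening: 0.635
```

Request:
{"method": "carry_out", "body": {"targets": [[0,0,-0.15,0,0,0],[0,0,-0.35,0,0,0],[0,0,-0.55,0,0,0],[0,0,-0.55,0,0,0],[0,0,-0.55,0,0,0]]}}

```text
time_s: 23.42
position: [0.6579, -0.2353, 0.1523]
tcp_rot: [[0.34, 0.94, -0.002], [0.94, -0.34, -0.002], [-0.002, -0.001, -1.0]]
force: [-0.2, 0.3, -1.8]
opening: 0.634
```

```bash
python3 -c "
from h import *
rows((.482,-.241,.15,86))"
```

```text
now 23.425 [ 0.6579 -0.2353  0.1523] open 0.634 F [-0.2  0.3 -1.8] j [-29.  41.  75.  -0.  64.  -9.]
(0.482, -0.241, 0.15, 86) [-0.326, -0.817, 0.013, -0.001, 0.001, -0.177] dist rows 2.8
```

Request:
{"method": "carry_out", "body": {"targets": [[-0.07,-0.18,0,0,0,-0.04],[-0.16,-0.4,0,0,0,-0.1],[-0.25,-0.62,0,0,0,-0.177],[-0.3,-0.76,0,0,0,-0.177],[-0.326,-0.817,0,0,0,-0.177],[-0.326,-0.817,0,0,0,-0.177],[-0.326,-0.817,0.1,0,0,-0.177],[-0.326,-0.817,0.25,0,0,-0.177],[-0.326,-0.817,0.35,0,0,-0.177],[-0.326,-0.817,0.35,0,0,-0.177]]}}

```text
time_s: 24.68
position: [0.4824, -0.2407, 0.0809]
tcp_rot: [[0.069, 0.998, -0.004], [0.998, -0.069, -0.0], [-0.001, -0.003, -1.0]]
force: [0.1, 1.1, -0.6]
opening: 0.631
```

```bash
python3 -c "
from h import *
import pickle
s=bot.read_state();i=bot.capture('wrist');cv2.imwrite('pics/w7.png',i);pickle.dump(s,open('pics/w7.pkl','wb'))
rows((.482,-.241,.0475,86))"
```

```text
now 24.725 [ 0.4829 -0.2411  0.0819] open 0.632 F [ 0.4  0.3 -1.3] j [-38.  38. 102.  -0.  41. -34.]
(0.482, -0.241, 0.0475, 86) [0.001, -0.004, 0.172, -0.001, 0.001, 0.001] dist rows 0.6
```

View pics/w7.png

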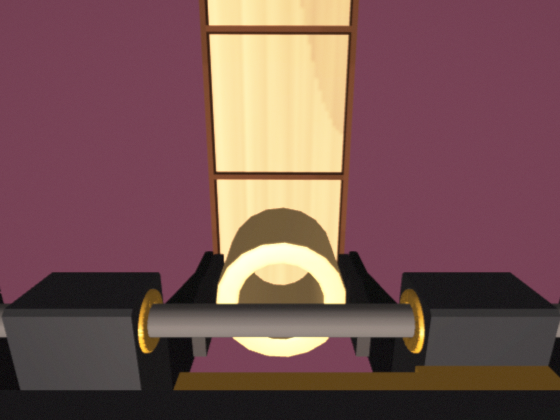

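```bash
python3 -c "
from h import *
import pickle
np.set_printoptions(precision=4,suppress=True)
s=pickle.load(open('pics/w7.pkl','rb'))
P=ray('wrist',[(205,29.5),(354,29.5),(212,175.5),(347.5,175.5)],.013,s);print(P,P.mean(0), P[2:].mean(0)-[.0028,.0395,0])"
```

```text
[[ 0.4502 -0.1216  0.013 ]
 [ 0.528  -0.1271  0.013 ]
 [ 0.4442 -0.1992  0.013 ]
 [ 0.5235 -0.2046  0.013 ]] [ 0.4865 -0.1631  0.013 ] [ 0.481  -0.2414  0.013 ]
```

Request:
{"method": "carry_out", "body": {"targets": [[0,-0.004,0.07,0,0,0],[0,-0.004,0.13,0,0,0],[0,-0.004,0.16,0,0,0],[0,-0.004,0.172,0,0,0],[0,-0.004,0.174,0,0,0],[0,-0.004,0.174,0,0,0]]}}

```text
time_s: 25.48
position: [0.4817, -0.2409, 0.0474]
tcp_rot: [[0.069, 0.998, -0.002], [0.998, -0.069, -0.001], [-0.002, -0.002, -1.0]]
force: [-1.4, 0.3, 3.0]
opening: 0.634
```

Touching down (slight upward force). Release, then the stamp.

Request:
{"method": "carry_out", "body": {"targets": [[0,0,0,0,0,0],[0,0,0,0,0,0],[0,0,0,0,0,0],[0,0,0,0,0,0],[0,0,0,0,0,0]], "jaw": 1}}

```text
time_s: 26.1
position: [0.4817, -0.241, 0.0474]
tcp_rot: [[0.069, 0.998, -0.002], [0.998, -0.069, -0.001], [-0.002, -0.002, -1.0]]
force: [-0.1, 0.6, -0.0]
opening: 0.991
```

Request:
{"method": "carry_out", "body": {"targets": [[0,0,-0.15,0,0,0],[0,0,-0.4,0,0,0],[0,0,-0.7,0,0,0],[0,0,-0.8,0,0,0],[0,0,-0.8,0,0,0]]}}

```text
time_s: 26.72
position: [0.483, -0.2413, 0.2092]
tcp_rot: [[0.069, 0.998, 0.001], [0.998, -0.069, -0.004], [-0.004, 0.002, -1.0]]
force: [-0.3, 0.4, -0.6]
opening: 0.999
```

```bash
python3 -c "
from h import *
rows((.6,-.07,.21,90))"
```

```text
now 26.725 [ 0.483  -0.2413  0.2092] open 0.999 F [-0.3  0.4 -0.6] j [-38.  26.  96.  -0.  57. -34.]
(0.6, -0.07, 0.21, 90) [0.895, 0.525, -0.007, 0.001, 0.003, -0.044] dist rows 3.3
```

Request:
{"method": "carry_out", "body": {"targets": [[0.895,0.525,0,0,0,-0.044],[0.895,0.525,0,0,0,-0.044],[0.895,0.525,0,0,0,-0.044],[0.895,0.525,0,0,0,-0.044],[0.895,0.525,0,0,0,-0.044]]}}

```text
time_s: 27.35
position: [0.5995, -0.0689, 0.2069]
tcp_rot: [[-0.003, 1.0, -0.002], [1.0, 0.003, -0.004], [-0.004, -0.002, -1.0]]
force: [-0.4, 0.2, 0.5]
opening: 1.002
```

```bash
python3 -c "
from h import *
np.set_printoptions(precision=4,suppress=True)
t=cv2.imread('pics/top0.png')
cv2.imwrite('pics/br.png',cv2.resize(t[160:230,90:210],None,fx=6,fy=6,interpolation=cv2.INTER_CUBIC))
print(ray('top',[(133,203)],0),ray('top',[(118,188)],.17))
rows((.63,.11,.21,90))"
```

```text
[[0.5796 0.4116 0.    ]] [[0.5893 0.4112 0.17  ]]
now 27.35 [ 0.5995 -0.0689  0.2069] open 1.002 F [-0.4  0.2  0.5] j [-17.  31.  87.  -0.  62. -17.]
(0.63, 0.11, 0.21, 90) [0.894, 0.155, -0.019, -0.001, 0.002, 0.002] dist rows 2.9
```

View pics/br.png

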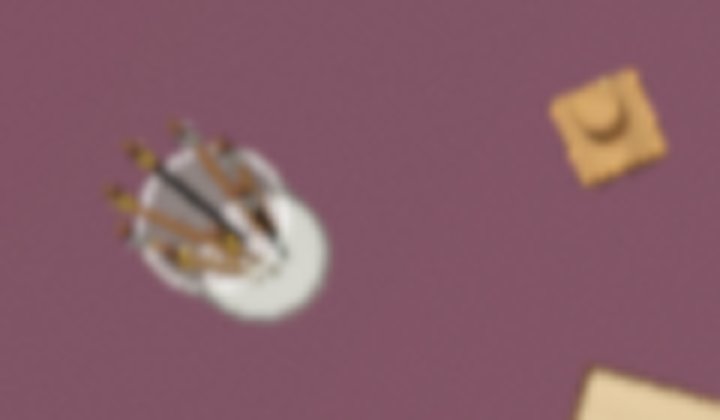

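Request:
{"method": "carry_out", "body": {"targets": [[0.894,0.155,0,0,0,0],[0.894,0.155,0,0,0,0],[0.894,0.155,0,0,0,0],[0.894,0.155,0,0,0,0]]}}

```text
time_s: 27.85
position: [0.6291, 0.1118, 0.2051]
tcp_rot: [[-0.006, 1.0, -0.004], [1.0, 0.006, -0.004], [-0.004, -0.004, -1.0]]
force: [-1.0, -0.7, 0.7]
opening: 0.997
```

```bash
python3 -c "
from h import *
rows((.65,.236,.15,90))"
```

```text
now 27.85 [0.6291 0.1118 0.2051] open 0.997 F [-1.  -0.7  0.7] j [ 0. 34. 82. -0. 65. -0.]
(0.65, 0.236, 0.15, 90) [0.621, 0.11, 0.273, -0.002, 0.002, 0.004] dist rows 2.2
```

Request:
{"method": "carry_out", "body": {"targets": [[0.621,0.11,0.1,-0.002,0.002,0.004],[0.621,0.11,0.2,-0.002,0.002,0.004],[0.621,0.11,0.273,-0.002,0.002,0.004],[0.621,0.11,0.273,-0.002,0.002,0.004],[0.621,0.11,0.273,-0.002,0.002,0.004]]}}

```text
time_s: 28.48
position: [0.6505, 0.2332, 0.1503]
tcp_rot: [[0.002, 1.0, -0.001], [1.0, -0.002, -0.002], [-0.002, -0.001, -1.0]]
force: [-0.1, 0.2, -0.2]
opening: 0.997
```

```bash
python3 -c "
from h import *
import pickle
s=bot.read_state();i=bot.capture('wrist');cv2.imwrite('pics/w8.png',i);pickle.dump(s,open('pics/w8.pkl','wb'))"
```

```text
(no output)
```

View pics/w8.png

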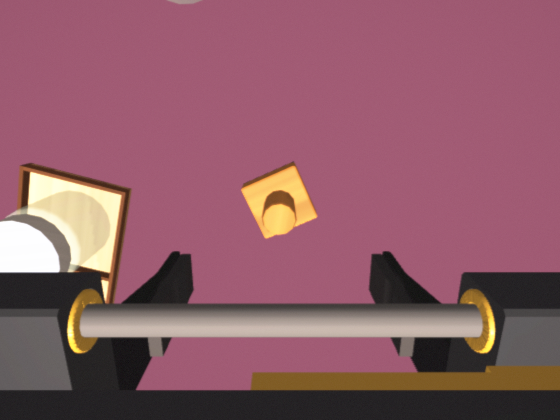

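```bash
python3 -c "
from h import *
import pickle
s=pickle.load(open('pics/w8.pkl','rb'))
t=ray('wrist',(279.5,217.5),.06,s)[0];print(t,ray('wrist',(279.5,201.5),.02,s))
rows((t[0],t[1],.046,90))"
```

```text
[0.64928048 0.23855153 0.06      ] [[0.64914431 0.23831574 0.02      ]]
now 28.525 [0.6509 0.2334 0.1509] open 0.998 F [0.2 1.1 0.3] j [11. 41. 76. -0. 63. 11.]
(np.float64(0.6492804777123361), np.float64(0.2385515293130412), 0.046, 90) [0.026, -0.008, 0.525, 0.0, 0.001, -0.002] dist rows 1.7
```

Request:
{"method": "carry_out", "body": {"targets": [[0.026,-0.008,0.12,0,0,0],[0.026,-0.008,0.28,0,0,0],[0.026,-0.008,0.43,0,0,0],[0.026,-0.008,0.51,0,0,0],[0.026,-0.008,0.522,0,0,0],[0.026,-0.008,0.522,0,0,0]]}}

```text
time_s: 29.28
position: [0.6503, 0.2383, 0.0477]
tcp_rot: [[0.003, 1.0, 0.003], [1.0, -0.003, -0.001], [-0.001, 0.003, -1.0]]
force: [-0.1, -0.9, 0.2]
opening: 1.0
```

Request:
{"method": "carry_out", "body": {"targets": [[0,0,0,0,0,0],[0,0,0,0,0,0],[0,0,0,0,0,0],[0,0,0,0,0,0],[0,0,0,0,0,0],[0,0,0,0,0,0],[0,0,0,0,0,0],[0,0,0,0,0,0]], "jaw": -1}}

```text
time_s: 30.28
position: [0.6502, 0.2383, 0.0476]
tcp_rot: [[0.003, 1.0, 0.002], [1.0, -0.003, -0.001], [-0.001, 0.002, -1.0]]
force: [0.4, -0.5, -0.5]
opening: 0.271
```

Request:
{"method": "carry_out", "body": {"targets": [[0,0,-0.15,0,0,0],[0,0,-0.4,0,0,0],[0,0,-0.65,0,0,0],[0,0,-0.7,0,0,0],[0,0,-0.7,0,0,0]]}}

```text
time_s: 30.9
position: [0.6497, 0.2384, 0.1877]
tcp_rot: [[0.003, 1.0, 0.003], [1.0, -0.003, -0.001], [-0.001, 0.003, -1.0]]
force: [-0.6, 0.1, -0.9]
opening: 0.271
```

```bash
python3 -c "
from h import *
rows((.6,.06,.18,90))"
```

```text
now 30.9 [0.6497 0.2384 0.1877] open 0.271 F [-0.6  0.1 -0.9] j [11. 39. 75. -0. 67. 11.]
(0.6, 0.06, 0.18, 90) [-0.893, -0.246, 0.039, 0.002, 0.0, -0.002] dist rows 3.0
```

Request:
{"method": "carry_out", "body": {"targets": [[-0.2,-0.06,0,0,0,0],[-0.45,-0.13,0,0,0,0],[-0.7,-0.2,0,0,0,0],[-0.893,-0.246,0,0,0,0],[-0.893,-0.246,0,0,0,0]]}}

```text
time_s: 31.52
position: [0.5978, 0.0573, 0.1851]
tcp_rot: [[0.007, 1.0, -0.003], [1.0, -0.007, -0.001], [-0.001, -0.003, -1.0]]
force: [-0.2, -1.7, -0.4]
opening: 0.269
```

```bash
python3 -c "
from h import *
rows((.54,-.08,.18,75))"
```

```text
now 31.525 [0.5978 0.0573 0.1851] open 0.269 F [-0.2 -1.7 -0.4] j [-5. 32. 89. -0. 59. -5.]
(0.54, -0.08, 0.18, 75) [-0.689, -0.284, 0.027, -0.002, 0.001, 0.162] dist rows 2.4
```

Request:
{"method": "carry_out", "body": {"targets": [[-0.25,-0.1,0,0,0,0.05],[-0.5,-0.2,0,0,0,0.12],[-0.689,-0.284,0,0,0,0.162],[-0.689,-0.284,0,0,0,0.162]]}}

```text
time_s: 32.02
position: [0.5386, -0.0811, 0.1838]
tcp_rot: [[0.262, 0.965, -0.007], [0.965, -0.262, 0.001], [-0.001, -0.007, -1.0]]
force: [0.0, -0.6, -1.1]
opening: 0.266
```

```bash
python3 -c "
from h import *
rows((.487,-.1625,.15,66),(.487,-.1625,.08,66))"
```

```text
now 32.025 [ 0.5386 -0.0811  0.1838] open 0.266 F [ 0.  -0.6 -1.1] j [-20.  29.  97.  -0.  55.  -5.]
(0.487, -0.1625, 0.15, 66) [-0.46, -0.141, 0.17, -0.004, 0.001, 0.098] dist rows 1.6
(0.487, -0.1625, 0.08, 66) [-0.46, -0.139, 0.52, -0.004, 0.001, 0.098] dist rows 2.3
```

Request:
{"method": "carry_out", "body": {"targets": [[-0.18,-0.055,0,-0.004,0,0.05],[-0.35,-0.1,0,-0.004,0,0.098],[-0.46,-0.141,0,-0.004,0,0.098],[-0.46,-0.141,0.05,-0.004,0,0.098],[-0.46,-0.141,0.1,-0.004,0,0.098],[-0.46,-0.14,0.25,-0.004,0,0.098],[-0.46,-0.14,0.4,-0.004,0,0.098],[-0.46,-0.139,0.5,-0.004,0,0.098],[-0.46,-0.139,0.5,-0.004,0,0.098]]}}

```text
time_s: 33.15
position: [0.4863, -0.1605, 0.0819]
tcp_rot: [[0.405, 0.914, -0.005], [0.914, -0.405, 0.001], [-0.001, -0.005, -1.0]]
force: [-0.5, -0.4, -0.6]
opening: 0.265
```

```bash
python3 -c "
from h import *
i=bot.capture('wrist');cv2.imwrite('pics/w9.png',i)
j=bot.capture('scene');cv2.imwrite('pics/s9.png',cv2.resize(j[160:320,150:430],None,fx=2.8,fy=2.8))
rows((.487,-.1625,.052,66))"
```

```text
now 33.25 [ 0.4875 -0.1617  0.0838] open 0.266 F [-0.   0.3 -1.1] j [-31.  36. 105.  -0.  38.  -7.]
(0.487, -0.1625, 0.052, 66) [-0.005, -0.0, 0.159, -0.0, 0.001, 0.001] dist rows 0.5
```

View pics/w9.png

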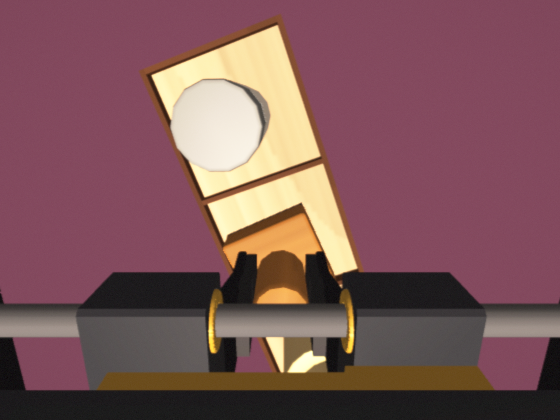

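View pics/s9.png

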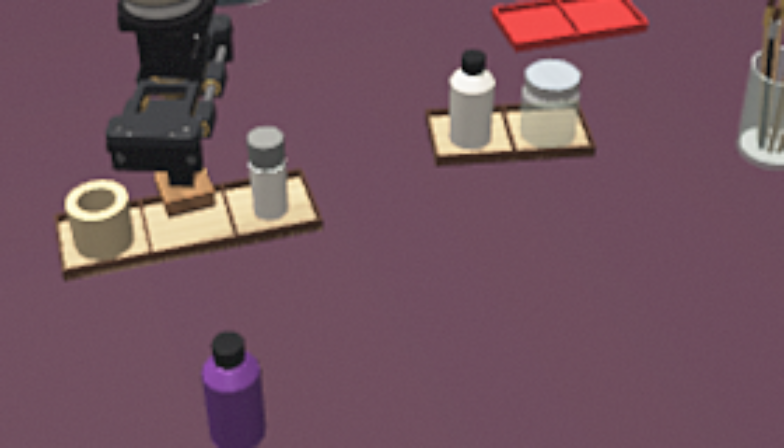

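Request:
{"method": "carry_out", "body": {"targets": [[-0.004,0,0.06,0,0,0],[-0.004,0,0.11,0,0,0],[-0.004,0,0.14,0,0,0],[-0.004,0,0.158,0,0,0],[-0.004,0,0.161,0,0,0],[-0.004,0,0.161,0,0,0]]}}

```text
time_s: 34.0
position: [0.4872, -0.1625, 0.0517]
tcp_rot: [[0.406, 0.914, -0.001], [0.914, -0.406, -0.001], [-0.001, -0.0, -1.0]]
force: [-0.1, -0.5, -0.7]
opening: 0.263
```

```bash
python3 -c "
from h import *
rows((.487,-.1625,.052,66))
j=bot.capture('scene');cv2.imwrite('pics/s10.png',cv2.resize(j[200:260,160:280],None,fx=6,fy=6))"
```

```text
now 34.0 [ 0.4872 -0.1625  0.0517] open 0.263 F [-0.1 -0.5 -0.7] j [-31.  40. 106.  -0.  34.  -7.]
(0.487, -0.1625, 0.052, 66) [-0.0, -0.001, -0.001, -0.0, 0.001, 0.001] dist rows 0.0
```

View pics/s10.png

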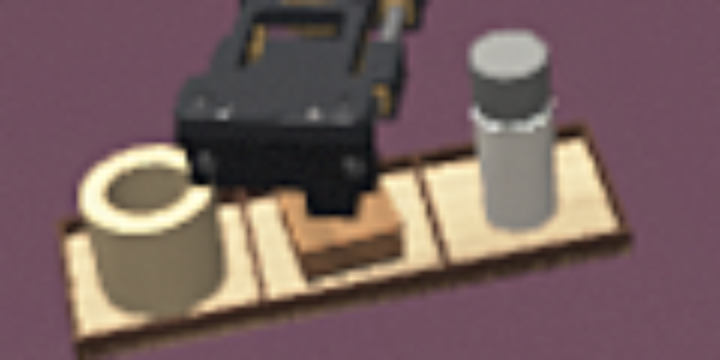

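Request:
{"method": "carry_out", "body": {"targets": [[0,0,0,0,0,0],[0,0,0,0,0,0],[0,0,0,0,0,0],[0,0,0,0,0,0]], "jaw": 0.2}}

```text
time_s: 34.55
position: [0.4873, -0.1626, 0.0518]
tcp_rot: [[0.406, 0.914, -0.0], [0.914, -0.406, -0.001], [-0.001, 0.0, -1.0]]
force: [0.1, -0.2, 0.4]
opening: 0.578
```

Request:
{"method": "carry_out", "body": {"targets": [[0,0,-0.15,0,0,0],[0,0,-0.35,0,0,0],[0,0,-0.6,0,0,0],[0,0,-0.85,0,0,0],[0,0,-0.9,0,0,0],[0,0,-0.9,0,0,0]]}}

```text
time_s: 35.3
position: [0.4873, -0.1622, 0.232]
tcp_rot: [[0.406, 0.914, 0.0], [0.914, -0.406, -0.002], [-0.002, 0.001, -1.0]]
force: [0.2, -0.0, -1.7]
opening: 0.601
```

```bash
python3 -c "
from h import *
rows()
i=bot.capture('wrist');cv2.imwrite('pics/w11.png',i)
j=bot.capture('scene');cv2.imwrite('pics/s11.png',cv2.resize(j[160:330,90:450],None,fx=2.2,fy=2.2))"
```

```text
now 35.3 [ 0.4873 -0.1622  0.232 ] open 0.601 F [ 0.2 -0.  -1.7] j [-31.  22.  99.  -0.  59.  -7.]
```

View pics/s11.png

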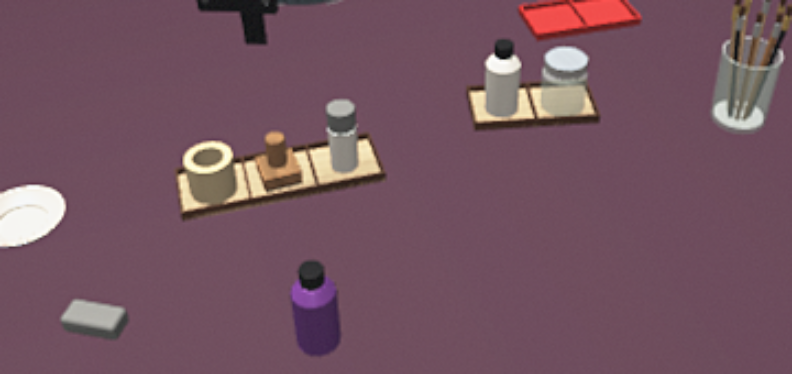

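View pics/w11.png

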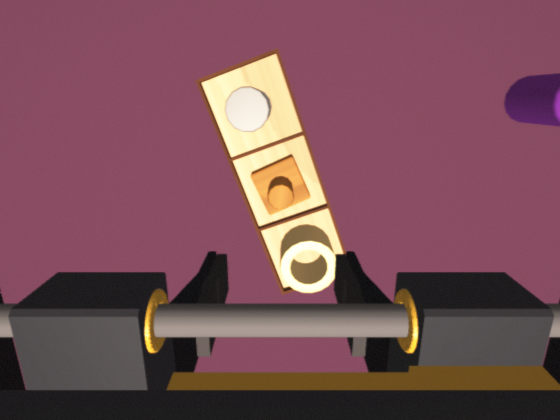

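All five objects stand upright, each in its own compartment. In the scene crop the tape is at (210,170), stamp (277,165), glue (342,140), bottle (502,80) and jar (565,80). The dish, eraser, brush jar and purple bottle haven't moved.

```bash
python3 -c "
from rig import bot
print(bot.hand_in())"
```

```text
the job is handed in; nothing more can be done
None
```

Both kits are made up and the job is handed in, at about 35 s of the 131 s allowed. I placed things in the order you named them:
- **Painting kit (two-compartment tray):** the paint bottle, then the glass jar.
- **Collage kit (three-compartment tray):** the glue stick, the tape and the wooden stamp, with the stamp in the middle compartment.

**Grips:** the jaw opening on each thing matched its stated width to about 1 mm. All wrist force readings stayed under 4 N.

**Last checks:** the final scene and wrist pictures show all five things upright, each in its own compartment. The gripper was open and about 0.18 m above where it set the stamp down. The brush jar, dish, eraser, purple bottle and red tray looked unmoved by eye; I did not measure them again.

**Disagreement:** the top camera read up to about 5 mm off the other two cameras, mostly in y. For the final positions I relied mainly on the wrist camera.

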